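# Switch off the display turntable and offer the dessert dish

### The job

Switch off the display turntable by throwing the paddle of its switch box fully over to the side away from the robot. Only then lift the dessert dish off the turntable by the bar of its hoop handle and carry it over to the wooden serving board, turning it about a quarter turn so that its thumb tab points away from the robot, square to the board, always keeping the dish level and the chocolate ball in the middle of the dish, without touching the ball. Finish while holding it: keep the dish in the grip, level and still, centred over the board about 5 cm above it, without setting it down, and leave everything else where it stands.

Things in the scene. Friction and masses are not known exactly. Their poses are not given: they have to be found in the camera images.
- switch (a joint): paddle of the toggle switch, rad. 0: on, leaning 0.6 rad from vertical towards the switch box's -x (robot) side; 1.2: off, leaning 0.6 rad to the box's +x side (stops at both ends). It turns about the box's y axis, at a hinge 36 mm above the counter over the box's centre. It is light to push (under 1 N), top-heavy, and flops over by itself once well past upright
- switch_tip (a point): middle of the free end of the black switch paddle: the paddle is 60 mm long from the hinge, 30 mm wide along the box's y (its upper 36 mm; a 14 mm wide steel stem below) and 10 mm thick
- switch_base: fixed grey switch box on the counter, 90 mm (x) by 64 mm (y) by 36 mm high, with the paddle on top in the middle; a round hinge barrel of 9 mm radius (45 mm above the counter at its top) lies along y. Origin at the centre of its underside; x is the direction in which the paddle is thrown to switch off, away from the robot
- turntable: fixed round display turntable, black, 184 mm across, top surface 50 mm above the counter. Origin at the centre of its underside; it does not actually turn during the task
- dish: loose steel dessert dish standing on the turntable, round, 138 mm across, rim 25 mm high, about 0.35 kg, with a hoop handle over it and a flat thumb tab at its rim. Origin at the centre of its flat underside; x points to the thumb tab, y runs along the handle's bar, z up. Its inside is a shallow bowl: slopes of 8 degrees to 25 mm from the centre, then 14, then 20 degrees out to 65 mm; the lowest point in the middle is 8 mm above the underside
- dish_bar (a point): middle of the hoop handle's straight bar, 125 mm above the dish's underside and over its centre; the bar is 12 mm wide (along the dish's x), 14 mm high with flat upright sides, and 138 mm long along the dish's y, carried at both ends by 12 mm by 6 mm uprights standing on the rim 66 mm from the centre
- dish_tab (a point): outer tip of the flat thumb tab: 102 mm from the dish's centre along its +x, 22.5 mm above its underside; the tab is 36 mm wide and 5 mm thick
- dish_well (a point): lowest point of the dish's inside, at its centre, 8 mm above the underside
- ball_center (a point): centre of the dark chocolate ball, 40 mm in diameter, 35 g, lying loose in the middle of the dish (its top is about 48 mm above the dish's underside, 70 mm below the bar's lower side); it rolls when the dish is tilted or jerked
- board: fixed wooden serving board, 200 mm (x) by 260 mm (y), 12 mm thick. Origin at the centre of its underside; x points across its short side, away from the robot
- jar: bystander: green glass jar with white cap, 90 mm across, 150 mm high, origin under its centre
- glass_bowl: bystander: clear glass bowl, 150 mm across, 65 mm high, origin under its centre
- lid: bystander: flat yellow plastic lid, 130 mm across, 12 mm thick, origin under its centre
- mug: bystander: white mug, 80 mm across, 90 mm high, origin under its centre
- spoon: bystander: wooden-handled spoon, 200 mm long, lying on the counter along its x, origin at its middle
- can: bystander: can, 70 mm across, 110 mm high, origin under its centre
- ramekin: bystander: small terracotta pot, 80 mm across, 45 mm high, origin under its centre
- ball: the same chocolate ball; its origin turns with it as it rolls, so use point ball_center for its place
Not all that is in view belongs to the job. What is shaped like the switch_base but purple is not meant. What is shaped like the ball but blue is not meant.

How it is judged:
By the outcome, as a careful person would: the job done as asked, in the order asked, and still so for the second after the job is handed in, while the arm keeps its last pose, push and grip.
It also fails if it takes over 64 s, if anything falls off the work surface, if the arm or the gripper's body presses on something with over 40 N, if the wrist force passes 120 N, or if a joint passes its speed limit or range.

### The arm

A 6-joint arm with a two-finger parallel gripper is mounted at the origin on the work surface. World frame = base frame: x ahead of the robot, y to its left, z up, the work surface at z = 0. Lengths are in mm, angles in rad, forces in N, time in s.
With the tool pointing down it reaches from about 275 to 725 mm from the base axis. Payload 5.6 kg.
Tool frame: the origin (TCP) lies midway between the tips of the shut fingers; the grasp point (between the pads) lies 19 mm behind it; z points along the fingers, y is the line along which they close (so a half turn about z gives the same grasp; the last joint's range is limited). The gripper opens to 85 mm and grips with 20 to 120 N. Pads are 22 mm wide; open, the fingers measure 114 mm over their backs; the gripper's body (76 mm by 85 mm) begins 54 mm behind the grasp point. The pads swing forward as they close: fully open they stand 13 mm farther back than shut.
Start: joints at [-0.973, 0.255, 0.108, 0, -1.424, -0.285], TCP at [169.268, -523.299, 231.283] pointing down, gripper open.
Joint ranges: [-2.95, 2.95], [-1.21, 1.97], [-1.09, 1.5], [-2.87, 1.71], [-2.94, -0.07], [-3.05, 3.05]. Speed limits (rad/s): [2.57, 2.57, 3.14, 3.14, 3.14, 3.14].

### API

Orientations are given as a 3x3 rotation matrix whose columns are the frame's x, y, z axes.
In Python, from plant import bot gives the robot as it stands.
- The arm moves only by the tool move_arm, never from a script. Its argument "steps" is a list of rows, each a list of 3 entries, a list of its own where there are three numbers: the shift along the tool's x, y, z in m, then the turn about the tool's z in degrees, then the opening, from 0 (shut) to 1 (fully open). A call has exactly 5 rows; each row is the pose to reach, as a shift and turn from the pose commanded when the call began, along the tool's axes at that moment; what a row does not reach only later rows make up. A row lasts 1/12 s, in which the tool goes at most 41.7 mm and 7.16 degrees, less where a joint would pass 70% of its speed; a pose out of reach is approached as far as the arm can. A call with a gripper value outside its range is refused whole. The fingers move at their own pace and stop on an object; the grip force is fixed at half the most. Time passes only in rows, so rows that repeat a pose let the fingers close, or fill a call up. It gives the time, the measured TCP pose, the force, the opening and the grip force at its end, in the units of the state.
- bot.sense(): the state, without advancing time (a new reading comes with each control period).
- bot.camera(name): name is "side" or "top"; returns a dict with "color" (400x640x3 uint8, red, green, blue), "fx", "fy", "cx", "cy" (pixels), "world_to_cam" (4x4, takes a point from world to camera coordinates). Camera axes: x right, y down, z forward; pixel columns grow to the right and rows downward; lengths in mm; the calibration is good to about 2 mm. A picture is of the moment at which its call begins. There is no depth.
- bot.hand_in(): hands the job in; it is judged then, once.
Trained networks look in a picture, given as the dict that the camera call returned (one of the last four; its "shot" number tells which), for a name from the list of things; names that differ only in an ending like _2 or _b are one class to them, and where a whole thing is asked for, a point or a joint stands for the part that bears it (a point fixed in the world has none). Each returns a list of dicts, best first, with "confidence" (0 to 1); they miss things now and then, are a little off and sometimes report something else, mostly with a low value. They report only what shows in the picture. A call takes as long as a camera call. They do not tell look-alikes from the thing itself.
- bot.trace(picture, target): "mask" (400x640 bool, what is visible of it).
- bot.landmark_of(picture, target): "location" ([x, y, z] in mm, in world coordinates, good to about 4 mm: a listed point, or the origin of a listed thing).
The state is a dict: "t": time; "joint_pos": joint angles; "qd": joint speeds; "tau": joint torques, N m; "tool_pos": TCP position; "eef_rot": TCP orientation; "wrist_force": force on the tool from outside, world axes, zero at the start; "ft_torque": the same for the moment, N m; "opening": finger opening in mm; "grip_force": force on a finger pad.
Only numpy, scipy, OpenCV 4.12 (cv2) and the standard library are available. Lean on these libraries where they do the work, as an engineer would, in place of code of your own. Each camera call takes 0.05 s, during which the arm holds its last target. There are 200 camera calls.

## Working session

There is one attempt and no reset: what is moved stays moved. The work goes in short steps, Python scripts to look and compute and a tool call to move; the robot and the scene stay as the last step left them, time stands still between calls to the robot, and variables do not carry over. Pictures are saved under pics/ and viewed, at most 10 in all, crops included, and the job is handed in when it is done.

Besides the shell and the picture viewer there is one more tool, called after "Request:" as a command line: name --argument value ..., lists and objects as JSON in quotes. move_arm: Moves the arm, as the interface text tells. Its arguments: {"type":"object","properties":{"steps":{"type":"array"}},"required":["steps"]}

```bash
mkdir -p pics
cat > h.py <<'E'
import numpy as np, cv2
from plant import bot
def proj(c,p):
    q=c["world_to_cam"]@np.append(np.array(p,float),1); return np.array([c["fx"]*q[0]/q[2]+c["cx"],c["fy"]*q[1]/q[2]+c["cy"]])
def ray(c,u,v,z):
    M=np.linalg.inv(c["world_to_cam"]); d=M[:3,:3]@np.array([(u-c["cx"])/c["fx"],(v-c["cy"])/c["fy"],1]); o=M[:3,3]
    return o+d*(z-o[2])/d[2]
def save(im,n,s=1): cv2.imwrite("pics/"+n,cv2.resize(im[:,:,::-1],None,fx=s,fy=s,interpolation=cv2.INTER_CUBIC))
E
python3 - <<'E'
from h import *
np.set_printoptions(precision=2,suppress=True)
s=bot.sense(); print(s["t"],s["tool_pos"],s["eef_rot"],s["opening"])
for n in ["top","side"]:
    c=bot.camera(n); save(c["color"],n+"1.png",1.25)
    print(n,c["fx"],c["cx"],c["cy"],np.linalg.inv(c["world_to_cam"])[:3])
    for t in ["switch_base","switch_tip","turntable","dish","dish_bar","dish_tab","ball_center","board","jar","glass_bowl","lid","mug","spoon","can","ramekin"]:
        for r in bot.landmark_of(c,t)[:3]: print(t,np.round(r["location"]),round(r["confidence"],2),np.round(proj(c,r["location"])))
E
```

```text
0.0 [ 169.15 -522.82  230.39] [[-0.95 -0.31 -0.  ]
 [-0.31  0.95  0.  ]
 [ 0.    0.   -1.  ]] 85.46631685546603
top 432.9278895685178 317.3363314019059 192.26310272420798 [[   0.01   -0.99    0.16  355.91]
 [  -1.     -0.01   -0.02   85.65]
 [   0.02   -0.15   -0.99 1596.53]]
switch_base [ 342. -417.    2.] 0.9 [447. 266.]
switch_base [479. -38.  -0.] 0.76 [344. 227.]
switch_tip [448. -28.  88.] 0.64 [343. 234.]
switch_tip [ 313. -404.   92.] 0.41 [452. 275.]
turntable [ 520. -254.   -0.] 0.92 [402. 217.]
dish [ 523. -241.   47.] 0.9 [401. 214.]
dish_bar [ 528. -244.  174.] 0.66 [410. 209.]
dish_tab [ 510. -141.   72.] 0.95 [374. 217.]
ball_center [ 525. -247.   79.] 0.49 [405. 213.]
ball_center [503. 287.   6.] 0.49 [255. 219.]
ball_center [ 513. -405.   17.] 0.42 [444. 218.]
board [505. 286.   5.] 0.88 [256. 218.]
jar [776. 126.   1.] 0.67 [301. 148.]
jar [505. 286.   3.] 0.4 [256. 218.]
lid [ 524. -248.   81.] 0.6 [405. 213.]
mug [518. 544.   1.] 0.67 [186. 214.]
mug [ 524. -255.   -2.] 0.48 [402. 216.]
mug [367.   6.  -0.] 0.18 [331. 257.]
spoon [366.   5.  -0.] 0.72 [332. 258.]

[... 584 characters left out ...]
3.] 0.72 [321. 278.]
dish_bar [ 524. -246.   54.] 0.38 [319. 306.]
dish_tab [ 512. -143.   75.] 0.96 [308. 272.]
dish_tab [650.  -3.   1.] 0.73 [342. 247.]
ball_center [ 515. -403.   19.] 0.65 [328. 368.]
ball_center [ 528. -247.   75.] 0.56 [321. 302.]
board [500. 289.  -2.] 0.63 [285. 197.]
jar [781. 122.   2.] 0.73 [369. 217.]
glass_bowl [785. -95.  -2.] 0.63 [390. 264.]
lid [645.  -5.   1.] 0.59 [341. 248.]
lid [ 524. -245.   56.] 0.55 [319. 306.]
mug [519. 544.   1.] 0.94 [282. 157.]
mug [ 525. -248.   49.] 0.46 [320. 308.]
spoon [372.   3.   0.] 0.81 [257. 257.]
spoon [ 527. -249.   50.] 0.49 [320. 308.]
can [ 746. -238.    1.] 0.78 [393. 303.]
ramekin [756. 262.   5.] 0.89 [352. 192.]
```

View pics/top1.png

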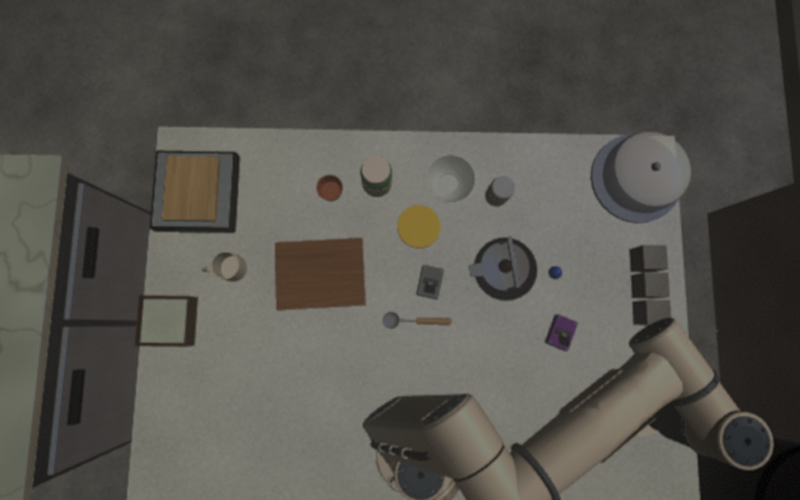

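View pics/side1.png

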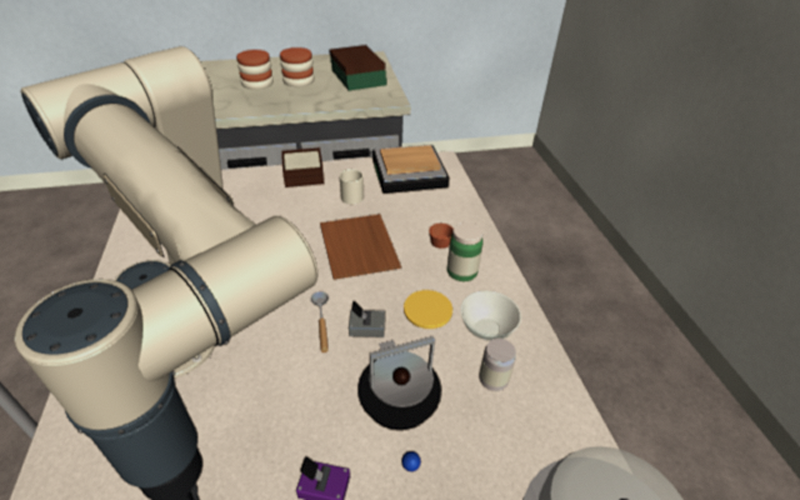

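The top view (800 px wide) shows the grey switch at (430,281), the dish with its dark ball at (506,267) and its tab to the left at (475,270), and the board at (320,273). Candidates, in raw top pixels:
- **Switch:** grey (344,225) or purple (450,266). I choose grey.
- **Ball:** dark (405,213) in the dish or blue (444,218). I choose the dark one.
- **Dish:** the steel dish at (403,213). The big domed pot at (522,135) is not meant.

I'll check these choices in a close crop and measure the yaws.

Run:
```python
from h import *
np.set_printoptions(precision=1,suppress=True)
acc={}
P={}
for n in ["top","side"]:
    for k in range(3):
        c=bot.camera(n)
        for t in ["switch_base","switch_tip","turntable","dish","dish_bar","dish_tab","ball_center","board"]:
            for r in bot.landmark_of(c,t)[:3]:
                l=np.array(r["location"])
                if r["confidence"]>.3 and not (t=="ball_center" and l[2]<50) and not(t.startswith("switch") and l[1]<-200): acc.setdefault((t,n),[]).append(l)
                if k==0: pass
    P[n]=c
for k,v in acc.items(): print(k,len(v),np.array(v).mean(0),np.array(v).std(0))
# board from mask
for n,c in P.items():
    m=bot.trace(c,"board")[0]["mask"].astype(np.uint8)
    cn=max(cv2.findContours(m,cv2.RETR_EXTERNAL,cv2.CHAIN_APPROX_NONE)[0],key=len)[:,0,:]
    w=np.array([ray(c,u,v,12)[:2] for u,v in cn],np.float32); print(n,"board",cv2.minAreaRect(w))
a=P["top"]["color"]; b=P["side"]["color"]
def crop(im,u,v,w,h,W=400,H=300): return cv2.resize(im[v-h//2:v+h//2,u-w//2:u+w//2],(W,H),interpolation=cv2.INTER_CUBIC)
mt=np.vstack([np.hstack([crop(a,344,226,48,36),crop(b,294,256,48,36)]),np.hstack([crop(a,402,212,96,72),crop(b,320,300,96,72)])])
save(np.clip(mt*1.5,0,255).astype(np.uint8),"crop1.png")
```

```text
('switch_base', 'top') 4 [450.1 -26.6  -1. ] [48.6 20.3  1.9]
('switch_tip', 'top') 3 [447.1 -28.3  87.6] [1.5 0.7 1.7]
('turntable', 'top') 5 [ 564.5 -127.4   13.4] [ 95.  201.7  28.2]
('dish', 'top') 4 [ 526.2 -241.6   80.4] [ 1.3  1.9 52.9]
('dish_bar', 'top') 4 [523.5 -45.5 101.6] [  5.  340.3  75.4]
('dish_tab', 'top') 4 [ 578.2 -129.8   53.2] [115.5  23.4  31. ]
('ball_center', 'top') 3 [ 500.2 -172.2   81.3] [ 38.2 102.7   2.4]
('board', 'top') 3 [504.4 285.7   6.2] [1.1 0.6 0.9]
('switch_base', 'side') 3 [485.9 -37.    0.4] [1.6 0.5 1.5]
('switch_tip', 'side') 4 [466.  113.4  66.2] [ 29.4 248.5  37.4]
('turntable', 'side') 3 [ 519.4 -250.5   -1. ] [0.5 1.7 0.8]
('dish', 'side') 3 [ 524.9 -247.    48.8] [1.3 1.2 2.1]
('dish_bar', 'side') 4 [ 522.1 -110.5  128.8] [ 11.2 230.   75.8]
('ball_center', 'side') 3 [ 526.8 -245.5   73.8] [0.9 0.1 1. ]
('board', 'side') 4 [506.3 153.5   0.6] [  8.4 232.9   0.5]
('dish_tab', 'side') 2 [ 511.6 -144.7   70.7] [0.5 0.7 0.3]
top board ((502.27362060546875, 286.5910949707031), (203.13735961914062, 264.8683776855469), 4.07710599899292)
side board ((504.4512939453125, 282.3515625), (203.88818359375, 274.0304260253906), 3.86897611618042)
```

View pics/crop1.png

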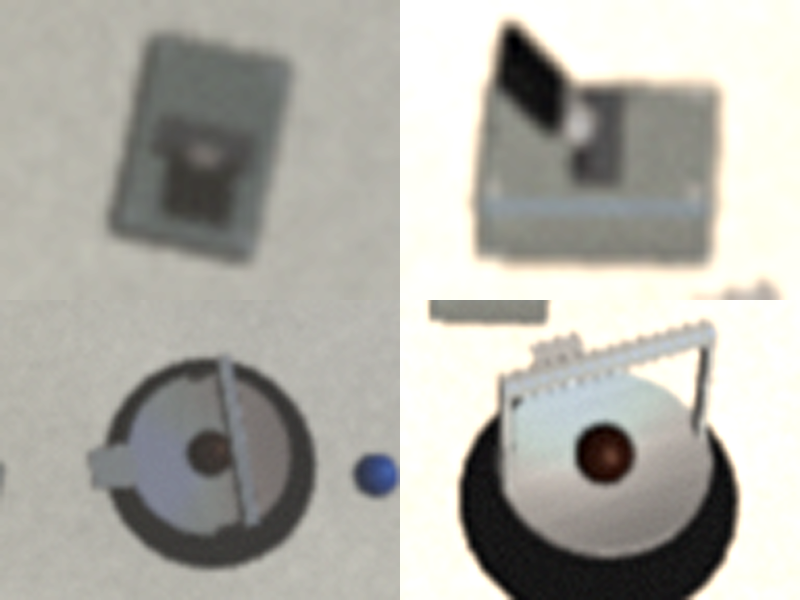

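The crop shows the grey box with its black paddle leaning towards the robot (left in the side view), and the steel dish with the dark ball in it and the blue ball apart from it. These are the right things. The bar ends in raw pixels are (408,190) and (414.5,229.5) in the top view, and (297,283) and (347,270.5) in the side view.

```bash
cat >> h.py <<'E'
def plan(p0,psi0,way,settle=0):
    """p0 mm, psi deg of tool y; way: list of (pos,psi,vmax mm/row,rate deg/row,opening). Prints rounded rows in calls of 5; smooth trapezoid"""
    seq=[]; p=np.array(p0,float); a=psi0
    for q,b,v,w,o in way:
        q=np.array(q,float); n=int(max(1,np.ceil(np.linalg.norm(q-p)/v),np.ceil(abs(b-a)/w)))
        for i in range(1,n+1): seq.append((p+(q-p)*prof(i/n),a+(b-a)*prof(i/n),o))
        p,a=q,b
    while len(seq)%5: seq.append(seq[-1])
    bp=np.array(p0,float); ba=psi0
    for k in range(0,len(seq),5):
        r=np.radians(ba); X=np.array([-np.sin(r),np.cos(r),0]);Y=np.array([np.cos(r),np.sin(r),0]);Z=np.array([0,0,-1.])
        rows=[]
        for q,b,o in seq[k:k+5]:
            d=(q-bp)/1000; s=np.round([d@X,d@Y,d@Z],4); rows.append([s.tolist(),round(-(b-ba),1),o])
        print(rows)
        s,t,_=rows[-1]; bp=bp+1000*(s[0]*X+s[1]*Y+s[2]*Z); ba-=t
    print("end",bp.round(1),ba)
prof=lambda s:s
E
python3 - <<'E'
from h import *
from scipy.optimize import least_squares
np.set_printoptions(precision=1,suppress=True)
T=bot.camera("top");S=bot.camera("side")
obs=[(T,(408,189.7),(414.5,229.5)),(S,(297.2,283.2),(346.9,270.5))]
for c,a,b in obs: 
    A,B=ray(c,*a,180),ray(c,*b,180); d=A-B; print(A,B,(A+B)/2,np.degrees(np.arctan2(d[1],d[0])))
tabs=[np.array([511,-142.5])]
# dish silhouettes: check center with ellipse of the mask
for n,c in (("top",T),("side",S)):
    for t in ["dish","switch_base"]:
        for r in bot.trace(c,t)[:2]:
            m=r["mask"].astype(np.uint8); ys,xs=np.nonzero(m)
            cn=max(cv2.findContours(m,cv2.RETR_EXTERNAL,cv2.CHAIN_APPROX_NONE)[0],key=len)[:,0,:]
            w=np.array([ray(c,u,v,36)[:2] for u,v in cn],np.float32)
            print(n,t,round(r["confidence"],2),xs.mean(),ys.mean(),cv2.minAreaRect(w))
print(bot.sense()["tool_pos"])
E
```

```text
[ 591.5 -238.2  180. ] [ 459.5 -256.9  180. ] [ 525.5 -247.5  180. ] 8.065726739160871
[ 463.2 -254.4  180. ] [ 594.3 -236.6  180. ] [ 528.8 -245.5  180. ] -172.28501760167026
top dish 0.68 401.8745035742653 212.57426528991263 ((522.70751953125, -245.29165649414062), (140.75039672851562, 165.72055053710938), 41.509254455566406)
top switch_base 0.93 448.60665362035223 266.32876712328766 ((340.9537353515625, -412.1816711425781), (73.0112075805664, 92.64763641357422), 66.41683197021484)
top switch_base 0.88 343.82045454545454 225.41590909090908 ((480.6859436035156, -37.10774230957031), (66.96073913574219, 90.61100769042969), 77.82684326171875)
side dish 0.81 321.1375 297.03173076923076 ((546.3314208984375, -198.43600463867188), (188.67259216308594, 156.51145935058594), 81.26593017578125)
side switch_base 0.93 292.6656050955414 257.28821656050957 ((484.4619140625, -36.882080078125), (111.6878890991211, 89.07501983642578), 76.85989379882812)
side switch_base 0.58 257.8946474086661 384.24553950722174 ((345.2210693359375, -416.49566650390625), (80.3519287109375, 94.98683166503906), 75.9976577758789)
[ 169.3 -523.3  231.3]
```

Run:
```python
from h import *
plan([169.3,-523.3,231.3],108,[([404,-21,180],257.8,38,7.1,0),([404,-21,68],257.8,28,7,0),([484,-38,68],257.8,10,7,0)])
```

```text
[[[-0.0172, 0.0184, 0.0023], -6.8, 0], [[-0.0344, 0.0368, 0.0047], -13.6, 0], [[-0.0516, 0.0553, 0.007], -20.4, 0], [[-0.0688, 0.0737, 0.0093], -27.2, 0], [[-0.086, 0.0921, 0.0117], -34.0, 0]]
[[[-0.0246, 0.0056, 0.0023], -6.9, 0], [[-0.0491, 0.0113, 0.0046], -13.7, 0], [[-0.0737, 0.0169, 0.007], -20.5, 0], [[-0.0982, 0.0226, 0.0093], -27.3, 0], [[-0.1228, 0.0282, 0.0116], -34.1, 0]]
[[[-0.0235, -0.0091, 0.0024], -6.8, 0], [[-0.047, -0.0181, 0.0047], -13.6, 0], [[-0.0705, -0.0272, 0.007], -20.4, 0], [[-0.094, -0.0363, 0.0093], -27.2, 0], [[-0.1175, -0.0454, 0.0117], -34.0, 0]]
[[[-0.0144, -0.0207, 0.0023], -6.8, 0], [[-0.0288, -0.0414, 0.0046], -13.7, 0], [[-0.0432, -0.0621, 0.007], -20.5, 0], [[-0.0576, -0.0828, 0.0093], -27.3, 0], [[-0.072, -0.1034, 0.0116], -34.1, 0]]
[[[-0.0003, -0.0253, 0.0024], -6.8, 0], [[-0.0007, -0.0505, 0.0047], -13.6, 0], [[-0.0007, -0.0505, 0.0327], -13.6, 0], [[-0.0007, -0.0505, 0.0607], -13.6, 0], [[-0.0007, -0.0505, 0.0887], -13.6, 0]]
[[[0.0, 0.0001, 0.028], -0.0, 0], [[0.0091, 0.0, 0.028], -0.0, 0], [[0.0182, -0.0, 0.028], -0.0, 0], [[0.0273, -0.0, 0.028], -0.0, 0], [[0.0364, -0.0001, 0.028], -0.0, 0]]
[[[0.0091, -0.0, 0.0], -0.0, 0], [[0.0181, -0.0, 0.0], -0.0, 0], [[0.0272, -0.0001, 0.0], -0.0, 0], [[0.0363, -0.0001, 0.0], -0.0, 0], [[0.0454, -0.0001, 0.0], -0.0, 0]]
end [484. -38.  68.] 257.8
```

Request:
move_arm --steps '[[[-0.017, 0.018, 0.002], -6.8, 0], [[-0.034, 0.037, 0.005], -13.6, 0], [[-0.052, 0.055, 0.007], -20.4, 0], [[-0.069, 0.074, 0.009], -27.2, 0], [[-0.086, 0.092, 0.012], -34, 0]]'

```text
t: 5.12
tool_pos: [223.1, -408.3, 219.4]
eef_rot: [[-0.612, -0.791, 0.0], [-0.791, 0.612, -0.0], [0.0, -0.001, -1.0]]
wrist_force: [0.3, -0.5, -0.5]
opening: 25.6
grip_force: 0.0
```

Request:
move_arm --steps '[[[-0.0246, 0.0056, 0.002], -6.8, 0], [[-0.049, 0.011, 0.005], -13.6, 0], [[-0.074, 0.017, 0.007], -20.4, 0], [[-0.098, 0.023, 0.009], -27.2, 0], [[-0.123, 0.028, 0.012], -34, 0]]'

```text
t: 5.53
tool_pos: [276.9, -294.2, 207.5]
eef_rot: [[-0.065, -0.998, 0.001], [-0.998, 0.065, -0.0], [0.0, -0.001, -1.0]]
wrist_force: [0.1, 0.2, -0.7]
opening: 0.0
grip_force: 0.0
```

Request:
move_arm --steps '[[[-0.0235, -0.009, 0.002], -6.8, 0], [[-0.047, -0.018, 0.005], -13.6, 0], [[-0.07, -0.027, 0.007], -20.4, 0], [[-0.094, -0.036, 0.009], -27.2, 0], [[-0.1175, -0.0455, 0.012], -34, 0]]'

```text
t: 5.95
tool_pos: [330.7, -180.1, 195.6]
eef_rot: [[0.504, -0.864, 0.001], [-0.864, -0.504, -0.0], [0.001, -0.001, -1.0]]
wrist_force: [0.8, -0.8, 1.0]
opening: -0.2
grip_force: 0.0
```

Request:
move_arm --steps '[[[-0.014, -0.021, 0.002], -6.8, 0], [[-0.029, -0.041, 0.005], -13.6, 0], [[-0.043, -0.062, 0.007], -20.4, 0], [[-0.058, -0.083, 0.009], -27.2, 0], [[-0.072, -0.1035, 0.012], -34, 0]]'

```text
t: 6.37
tool_pos: [384.6, -65.9, 183.6]
eef_rot: [[0.901, -0.434, 0.001], [-0.434, -0.901, 0.0], [0.001, -0.001, -1.0]]
wrist_force: [0.7, -0.3, 0.2]
opening: -0.1
grip_force: 0.0
```

Request:
move_arm --steps '[[[0, -0.025, 0.002], -6.8, 0], [[-0.001, -0.05, 0.004], -13.6, 0], [[-0.001, -0.05, 0.03], -13.6, 0], [[-0.001, -0.05, 0.06], -13.6, 0], [[-0.001, -0.05, 0.06], -13.6, 0]]'

```text
t: 6.78
tool_pos: [401.5, -21.9, 118.7]
eef_rot: [[0.976, -0.216, -0.009], [-0.216, -0.976, -0.001], [-0.009, 0.003, -1.0]]
wrist_force: [-1.2, 0.1, -0.6]
opening: 0.2
grip_force: 0.0
```

Request:
move_arm --steps '[[[0, 0, 0.03], 0, 0], [[0, 0, 0.055], 0, 0], [[0.01, 0, 0.055], 0, 0], [[0.02, 0, 0.055], 0, 0], [[0.03, 0, 0.055], 0, 0]]'

```text
t: 7.2
tool_pos: [437.2, -28.6, 70.5]
eef_rot: [[0.977, -0.215, 0.003], [-0.215, -0.977, -0.0], [0.003, -0.0, -1.0]]
wrist_force: [0.8, -0.7, 0.9]
opening: -0.2
grip_force: 0.3
```

Request:
move_arm --steps '[[[0.01, 0, 0], 0, 0], [[0.02, 0, 0], 0, 0], [[0.03, 0, 0], 0, 0], [[0.04, 0, 0], 0, 0], [[0.052, 0, 0], 0, 0]]'

```text
t: 7.62
tool_pos: [486.3, -39.9, 68.6]
eef_rot: [[0.976, -0.216, 0.0], [-0.216, -0.976, 0.0], [0.0, -0.0, -1.0]]
wrist_force: [0.5, -0.1, 0.5]
opening: -0.3
grip_force: 0.0
```

Run:
```python
from h import *
s=bot.sense(); print(s["t"],s["tool_pos"],s["wrist_force"])
a=bot.camera("side"); b=bot.camera("top")
r=bot.landmark_of(b,"switch_tip"); print([(np.round(x["location"]),round(x["confidence"],2)) for x in r])
r=bot.landmark_of(a,"switch_tip"); print([(np.round(x["location"]),round(x["confidence"],2)) for x in r])
im=a["color"][226:286,254:334]; save(im,"sw2.png",8)
```

```text
7.6167 [486.30902274 -39.8530596   68.55221263] [ 0.46482648 -0.1374866   0.48252434]
[(array([ 311., -405.,   88.]), 0.46)]
[(array([514., -43.,  90.]), 0.55), (array([ 311., -403.,   90.]), 0.47)]
```

View pics/sw2.png

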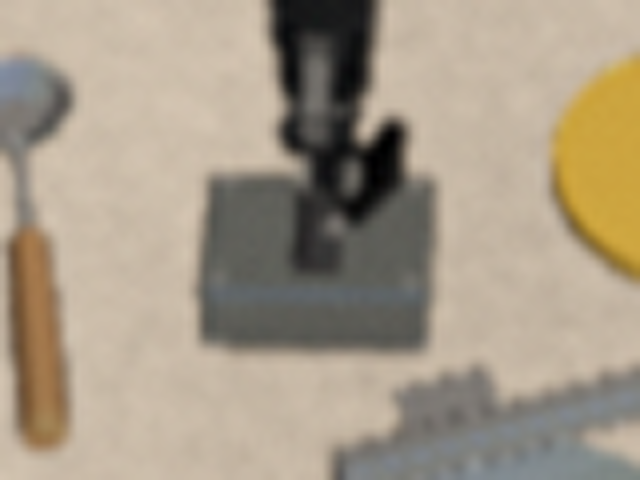

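The side crop shows the paddle at (385,165) now leaning to the far side (+x). Its tip measures 34 mm past the hinge, so it is fully off. Next is the dish.

Run:
```python
from h import *
plan([486.3,-39.9,68.4],257.5,[([486.3,-39.9,228.4],257.5,32,7,0),([526.8,-246.3,226],277.9,25,5,0.9),([526.8,-246.3,156],277.9,14.1,5,0.9)])
```

```text
[[[0.0, 0.0, -0.032], -0.0, 0], [[0.0, 0.0, -0.064], -0.0, 0], [[0.0, 0.0, -0.096], -0.0, 0], [[0.0, 0.0, -0.128], -0.0, 0], [[0.0, 0.0, -0.16], -0.0, 0]]
[[[0.0094, 0.0214, 0.0003], -2.3, 0.9], [[0.0187, 0.0428, 0.0005], -4.5, 0.9], [[0.0281, 0.0642, 0.0008], -6.8, 0.9], [[0.0374, 0.0857, 0.0011], -9.1, 0.9], [[0.0468, 0.1071, 0.0013], -11.3, 0.9]]
[[[0.005, 0.0228, 0.0003], -2.3, 0.9], [[0.0099, 0.0456, 0.0006], -4.6, 0.9], [[0.0149, 0.0685, 0.0008], -6.8, 0.9], [[0.0199, 0.0913, 0.0011], -9.1, 0.9], [[0.0199, 0.0913, 0.0151], -9.1, 0.9]]
[[[0.0, 0.0, 0.014], 0.0, 0.9], [[0.0, 0.0, 0.028], 0.0, 0.9], [[0.0, 0.0, 0.042], 0.0, 0.9], [[0.0, 0.0, 0.056], 0.0, 0.9], [[0.0, 0.0, 0.056], 0.0, 0.9]]
end [ 526.8 -246.3  156. ] 277.90000000000003
```

Request:
move_arm --steps '[[[0, 0, -0.032], 0, 0], [[0, 0, -0.064], 0, 0], [[0, 0, -0.096], 0, 0], [[0, 0, -0.128], 0, 0], [[0, 0, -0.16], 0, 0]]'

```text
t: 8.23
tool_pos: [484.5, -39.5, 230.1]
eef_rot: [[0.976, -0.216, 0.0], [-0.216, -0.976, 0.0], [0.0, -0.0, -1.0]]
wrist_force: [0.9, -0.0, -0.2]
opening: -0.2
grip_force: 0.0
```

Request:
move_arm --steps '[[[0.0094, 0.0214, 0], -2.3, 0.9], [[0.019, 0.043, 0], -4.5, 0.9], [[0.028, 0.064, 0], -6.8, 0.9], [[0.0375, 0.0857, 0.001], -9.1, 0.9], [[0.047, 0.107, 0.001], -11.3, 0.9]]'

```text
t: 8.65
tool_pos: [507.6, -154.9, 227.4]
eef_rot: [[1.0, -0.018, 0.0], [-0.018, -1.0, 0.0], [0.0, -0.0, -1.0]]
wrist_force: [1.3, -0.0, 0.1]
opening: 60.3
grip_force: 0.0
```

Request:
move_arm --steps '[[[0.005, 0.023, 0], -2.3, 0.9], [[0.01, 0.046, 0], -4.6, 0.9], [[0.015, 0.0685, 0.001], -6.8, 0.9], [[0.02, 0.091, 0.001], -9.1, 0.9], [[0.02, 0.091, 0.001], -9.1, 0.9]]'

```text
t: 9.07
tool_pos: [525.8, -248.4, 225.5]
eef_rot: [[0.991, 0.137, -0.001], [0.137, -0.991, -0.001], [-0.001, 0.0, -1.0]]
wrist_force: [0.2, 0.7, -0.3]
opening: 76.6
grip_force: 0.0
```

Run:
```python
from h import *
s=bot.sense(); R=s["eef_rot"]; print(s["t"],s["tool_pos"],np.degrees(np.arctan2(R[1][1],R[0][1])),s["opening"])
a=bot.camera("side"); b=bot.camera("top")
im=np.hstack([cv2.resize(c["color"][v-36:v+36,u-48:u+48],(400,300),interpolation=cv2.INTER_CUBIC) for c,u,v in((b,406,212),(a,320,285))]); save(im,"hov.png")
print(proj(a,s["tool_pos"]))
```

```text
9.0667 [ 525.83159588 -248.37304054  225.52603951] -82.11771315931587 76.60220547006071
[322.12001974 266.15455875]
```

View pics/hov.png

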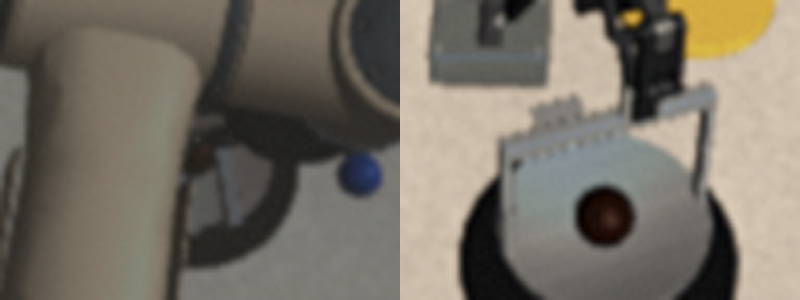

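Run:
```python
from h import *
s=bot.sense(); a=bot.camera("side"); p=np.array(s["tool_pos"]); R=np.array(s["eef_rot"])
print(p,s["wrist_force"])
for y in (-45,-38,0,38,45): 
    q=p+R@np.array([0,y,-12]); u=proj(a,q); print(y,u,(u-[272,249])*4.167+[400,0])
for k in(-66,0,66): 
    u=proj(a,[526.8+k*.99,-246.3+k*.137,182]); print("bar",(u-[272,249])*4.167+[400,0])
```

```text
[ 525.73017935 -245.87166003  225.88724655] [-0.12421464  0.31767972 -0.62480899]
-45 [316.04855433 248.71099287] [583.5503259   -1.20429272]
-38 [316.95488991 250.73163897] [587.32702623   7.21573959]
0 [322.04068462 262.07025525] [608.51953282  54.46375364]
38 [327.42419638 274.07262214] [630.95262632 104.47761644]
45 [328.45045576 276.36063453] [635.22904917 114.01176409]
bar [502.26508957 142.19337947]
bar [607.387894   115.08050889]
bar [709.16299952  88.83106398]
```

Run:
```python
from h import *
a=bot.camera("side")
u=proj(a,[486.3,-39.9,68.6]); print(u,(u-[254,226])*8)
im=a["color"][235:295,290:370]; im=np.clip(im*1.8,0,255).astype(np.uint8); save(im,"fz.png",8)
for y in (0,38): 
  for x in (-11,11):
    s=bot.sense();u=proj(a,np.array(s["tool_pos"])+np.array(s["eef_rot"])@np.array([x,y,-12])); print((u-[290,235])*8)
```

```text
[294.197892   248.21171259] [321.583136   177.69370075]
[221.93891187 221.47418333]
[290.67282812 204.36436547]
[264.32132833 317.79643584]
[334.81568703 299.6328736 ]
```

View pics/fz.png

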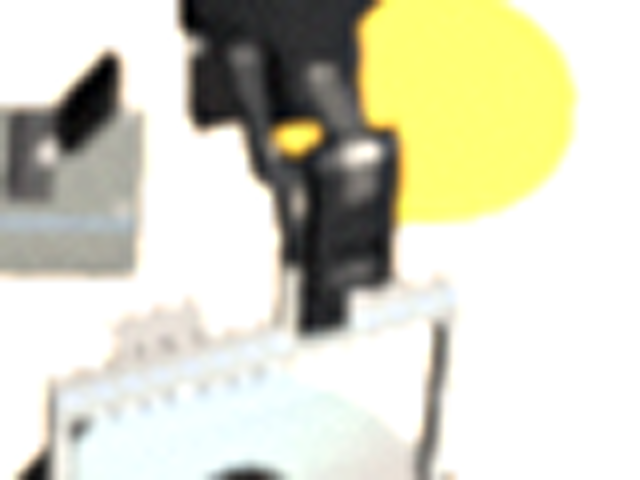

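The zoomed crop shows the fingers straddling the bar, with the near finger tip at (322,330) in front of it. I'll descend and close gradually.

Request:
move_arm --steps '[[[0.001, 0, 0.015], 0, 0.9], [[0.001, 0, 0.03], 0, 0.9], [[0.001, 0, 0.045], 0, 0.9], [[0.001, 0, 0.06], 0, 0.8], [[0.001, 0, 0.07], 0, 0.7]]'

```text
t: 9.68
tool_pos: [526.6, -244.1, 155.1]
eef_rot: [[0.99, 0.139, -0.001], [0.139, -0.99, 0.001], [-0.001, -0.001, -1.0]]
wrist_force: [0.1, 0.5, -1.4]
opening: 60.1
grip_force: 0.0
```

Request:
move_arm --steps '[[[0, 0, 0], 0, 0.5], [[0, 0, 0], 0, 0.4], [[0, 0, 0], 0, 0.32], [[0, 0, 0], 0, 0.28], [[0, 0, 0], 0, 0.25]]'

```text
t: 10.1
tool_pos: [527.7, -245.6, 157.3]
eef_rot: [[0.99, 0.138, 0.002], [0.138, -0.99, -0.0], [0.002, 0.001, -1.0]]
wrist_force: [0.7, -0.2, 0.4]
opening: 21.7
grip_force: 0.0
```

Request:
move_arm --steps '[[[0, 0, 0], 0, 0.23], [[0, 0, 0], 0, 0.21], [[0, 0, 0], 0, 0.19], [[0, 0, 0], 0, 0.18], [[0, 0, 0], 0, 0.17]]'

```text
t: 10.52
tool_pos: [527.2, -245.5, 156.3]
eef_rot: [[0.99, 0.138, 0.0], [0.138, -0.99, -0.0], [0.0, 0.0, -1.0]]
wrist_force: [-0.9, 0.0, -0.0]
opening: 14.7
grip_force: 0.0
```

Request:
move_arm --steps '[[[0, 0, 0], 0, 0.16], [[0, 0, 0], 0, 0.15], [[0, 0, 0], 0, 0.14], [[0, 0, 0], 0, 0.13], [[0, 0, 0], 0, 0.12]]'

```text
t: 10.93
tool_pos: [527.2, -245.4, 156.4]
eef_rot: [[0.99, 0.138, 0.0], [0.138, -0.99, 0.0], [0.0, -0.0, -1.0]]
wrist_force: [0.4, 1.4, 0.5]
opening: 11.0
grip_force: 44.1
```

Request:
move_arm --steps '[[[0, 0, 0], 0, 0.1], [[0, 0, 0], 0, 0.05], [[0, 0, 0], 0, 0], [[0, 0, 0], 0, 0], [[0, 0, 0], 0, 0]]'

```text
t: 11.35
tool_pos: [527.2, -245.4, 156.4]
eef_rot: [[0.99, 0.138, 0.0], [0.138, -0.99, 0.0], [0.0, -0.0, -1.0]]
wrist_force: [-1.1, 1.3, 3.0]
opening: 11.0
grip_force: 58.9
```

Run:
```python
from h import *
s=bot.sense(); R=s["eef_rot"]; print(s["t"],s["tool_pos"],np.degrees(np.arctan2(R[1][1],R[0][1])),s["opening"],s["grip_force"],s["ft_torque"])
a=bot.camera("side")
for t in ["dish","ball_center","dish_tab"]: print(t,[(np.round(x["location"]),round(x["confidence"],2)) for x in bot.landmark_of(a,t)[:2]])
im=a["color"][235:340,250:390]; im=np.clip(im*1.5,0,255).astype(np.uint8); save(im,"gr.png",5)
```

```text
11.35 [ 527.16997914 -245.43867144  156.40738969] -82.08002909389326 10.971122492753366 58.94441485404968 [ 0.41317146  0.12392129 -0.00217984]
dish [(array([ 528., -249.,   49.]), 0.83)]
ball_center [(array([ 515., -401.,   18.]), 0.72), (array([ 526., -245.,   72.]), 0.51)]
dish_tab [(array([ 515., -148.,   74.]), 0.58), (array([372.,  -1.,   1.]), 0.54)]
```

View pics/gr.png

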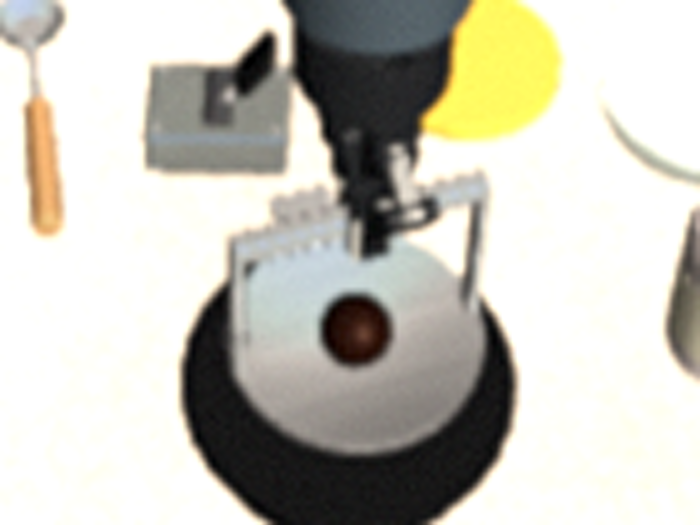

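The crop shows the grip closed on the middle of the bar at (375,220), the ball centred at (357,328) and the switch still off. I'll lift and carry with a smooth profile.

Run:
```python
import h; from h import *
h.prof=lambda s:(1-np.cos(np.pi*s))/2
h.plan([527.2,-245.4,156.4],277.9,[([527.2,-245.4,231],277.9,5,5,0),([503.5,286.3,231],184,13.3,5,0),([503.5,286.3,168.4],184,4.2,5,0)])
```

```text
[[[0.0, 0.0, -0.0008], np.float64(-0.0), 0], [[0.0, 0.0, -0.0032], np.float64(-0.0), 0], [[0.0, 0.0, -0.0071], np.float64(-0.0), 0], [[0.0, 0.0, -0.0123], np.float64(-0.0), 0], [[0.0, 0.0, -0.0187], np.float64(-0.0), 0]]
[[[0.0, 0.0, -0.0071], np.float64(-0.0), 0], [[0.0, 0.0, -0.0147], np.float64(-0.0), 0], [[0.0, 0.0, -0.0225], np.float64(-0.0), 0], [[0.0, 0.0, -0.0301], np.float64(-0.0), 0], [[0.0, 0.0, -0.0372], np.float64(-0.0), 0]]
[[[0.0, 0.0, -0.0064], np.float64(-0.0), 0], [[0.0, 0.0, -0.0116], np.float64(-0.0), 0], [[0.0, 0.0, -0.0155], np.float64(-0.0), 0], [[0.0, 0.0, -0.0179], np.float64(-0.0), 0], [[0.0, 0.0, -0.0187], np.float64(-0.0), 0]]
[[[0.0001, -0.0008, 0.0], np.float64(0.1), 0], [[0.0003, -0.0031, 0.0], np.float64(0.6), 0], [[0.0007, -0.007, 0.0], np.float64(1.2), 0], [[0.0012, -0.0123, 0.0], np.float64(2.2), 0], [[0.0018, -0.0192, 0.0], np.float64(3.4), 0]]
[[[0.0003, -0.0083, 0.0], np.float64(1.5), 0], [[0.0006, -0.0181, 0.0], np.float64(3.2), 0], [[0.001, -0.0292, 0.0], np.float64(5.1), 0], [[0.0014, -0.0415, 0.0], np.float64(7.3), 0], [[0.0019, -0.0551, 0.0]
[... 1666 characters left out ...]
, np.float64(0.1), 0]]
[[[0.0, 0.0, 0.0052], np.float64(-0.0), 0], [[0.0, 0.0, 0.0112], np.float64(-0.0), 0], [[0.0, 0.0, 0.0176], np.float64(-0.0), 0], [[0.0, 0.0, 0.0242], np.float64(-0.0), 0], [[0.0, 0.0, 0.0306], np.float64(-0.0), 0]]
[[[0.0, 0.0, 0.0059], np.float64(-0.0), 0], [[0.0, 0.0, 0.0112], np.float64(-0.0), 0], [[0.0, 0.0, 0.0156], np.float64(-0.0), 0], [[0.0, 0.0, 0.0189], np.float64(-0.0), 0], [[0.0, 0.0, 0.0209], np.float64(-0.0), 0]]
[[[0.0, 0.0, 0.0007], np.float64(-0.0), 0], [[0.0, 0.0, 0.0007], np.float64(-0.0), 0], [[0.0, 0.0, 0.0007], np.float64(-0.0), 0], [[0.0, 0.0, 0.0007], np.float64(-0.0), 0], [[0.0, 0.0, 0.0007], np.float64(-0.0), 0]]
end [503.5 286.3 168.4] 184.0
```

Request:
move_arm --steps '[[[0, 0, -0.001], 0, 0], [[0, 0, -0.003], 0, 0], [[0, 0, -0.007], 0, 0], [[0, 0, -0.012], 0, 0], [[0, 0, -0.019], 0, 0]]'

```text
t: 11.97
tool_pos: [526.8, -245.4, 175.1]
eef_rot: [[0.99, 0.138, -0.001], [0.138, -0.99, 0.0], [-0.001, -0.001, -1.0]]
wrist_force: [-0.1, 0.2, -2.6]
opening: 11.0
grip_force: 58.4
```

Request:
move_arm --steps '[[[0, 0, -0.007], 0, 0], [[0, 0, -0.0145], 0, 0], [[0, 0, -0.0225], 0, 0], [[0, 0, -0.03], 0, 0], [[0, 0, -0.037], 0, 0]]'

```text
t: 12.38
tool_pos: [527.3, -245.5, 213.4]
eef_rot: [[0.99, 0.138, 0.001], [0.138, -0.99, -0.0], [0.001, 0.0, -1.0]]
wrist_force: [1.0, 1.0, -3.5]
opening: 10.7
grip_force: 58.4
```

Request:
move_arm --steps '[[[0, 0, -0.0065], 0, 0], [[0, 0, -0.0115], 0, 0], [[0, 0, -0.0155], 0, 0], [[0, 0, -0.018], 0, 0], [[0, 0, -0.019], 0, 0]]'

```text
t: 12.8
tool_pos: [527.2, -245.5, 231.6]
eef_rot: [[0.99, 0.138, 0.0], [0.138, -0.99, -0.0], [0.0, 0.0, -1.0]]
wrist_force: [0.9, 0.4, -4.1]
opening: 11.0
grip_force: 58.4
```

Run:
```python
from h import *
s=bot.sense(); R=s["eef_rot"]; print(s["t"],s["tool_pos"],np.degrees(np.arctan2(R[1][1],R[0][1])),s["opening"],s["grip_force"],s["wrist_force"],s["ft_torque"])
a=bot.camera("side")
for t in ["dish","ball_center"]: print(t,[(np.round(x["location"]),round(x["confidence"],2)) for x in bot.landmark_of(a,t)[:2]])
im=a["color"][215:320,250:390]; im=np.clip(im*1.5,0,255).astype(np.uint8); save(im,"lift.png",5)
```

```text
12.8 [ 527.24980438 -245.47292622  231.59944508] -82.07514524441704 10.95351333500885 58.41034233570099 [ 0.85041725  0.37616702 -4.06263944] [-0.00883074 -0.05037962  0.03145327]
dish [(array([ 525., -250.,  125.]), 0.69)]
ball_center [(array([ 525., -243.,  148.]), 0.73), (array([ 515., -399.,   21.]), 0.7)]
```

View pics/lift.png

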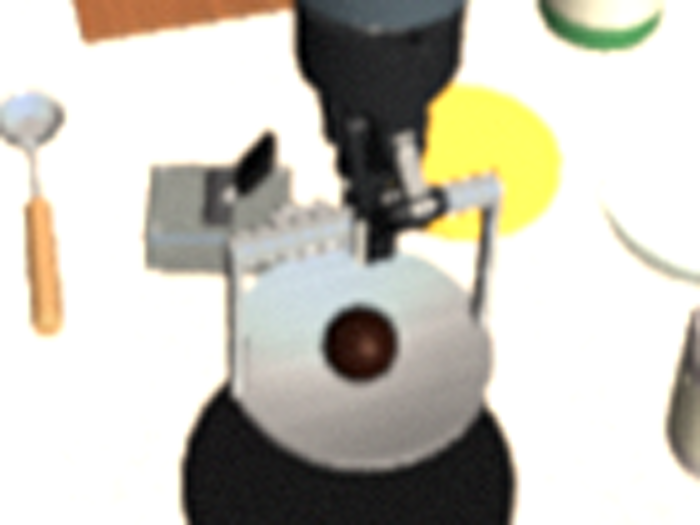

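The dish hangs level at (365,345), with the ball centred at (362,343). Now I'll carry and turn it.

Request:
move_arm --steps '[[[0, -0.001, 0], 0.1, 0], [[0.0005, -0.003, 0], 0.6, 0], [[0.0007, -0.007, 0], 1.2, 0], [[0.001, -0.0125, 0], 2.2, 0], [[0.002, -0.019, 0], 3.4, 0]]'

```text
t: 13.37
tool_pos: [526.4, -226.0, 231.1]
eef_rot: [[0.997, 0.077, -0.0], [0.077, -0.997, 0.0], [-0.0, -0.0, -1.0]]
wrist_force: [0.2, -0.0, -3.5]
opening: 10.9
grip_force: 58.4
```

Request:
move_arm --steps '[[[0, -0.0083, 0], 1.5, 0], [[0.0005, -0.018, 0], 3.2, 0], [[0.001, -0.029, 0], 5.1, 0], [[0.0015, -0.0415, 0], 7.3, 0], [[0.002, -0.055, 0], 9.7, 0]]'

```text
t: 13.78
tool_pos: [524.0, -170.6, 231.2]
eef_rot: [[0.996, -0.093, -0.0], [-0.093, -0.996, 0.0], [-0.0, -0.0, -1.0]]
wrist_force: [0.1, 0.2, -3.0]
opening: 10.7
grip_force: 58.4
```

Request:
move_arm --steps '[[[-0.002, -0.0145, 0], 2.6, 0], [[-0.004, -0.03, 0], 5.4, 0], [[-0.0065, -0.0465, 0], 8.3, 0], [[-0.0087, -0.064, 0], 11.4, 0], [[-0.011, -0.082, 0], 14.6, 0]]'

```text
t: 14.2
tool_pos: [520.3, -87.7, 231.3]
eef_rot: [[0.94, -0.342, 0.0], [-0.342, -0.94, 0.0], [0.0, -0.0, -1.0]]
wrist_force: [0.1, -0.4, -2.9]
opening: 11.3
grip_force: 58.4
```

Request:
move_arm --steps '[[[-0.007, -0.0175, 0], 3.4, 0], [[-0.0145, -0.0355, 0], 6.8, 0], [[-0.022, -0.054, 0], 10.3, 0], [[-0.03, -0.0725, 0], 13.9, 0], [[-0.0375, -0.091, 0], 17.5, 0]]'

```text
t: 14.62
tool_pos: [515.7, 10.9, 231.3]
eef_rot: [[0.794, -0.609, 0.0], [-0.609, -0.794, 0.0], [-0.0, -0.0, -1.0]]
wrist_force: [0.1, 0.0, -3.8]
opening: 11.0
grip_force: 58.4
```

Request:
move_arm --steps '[[[-0.013, -0.0155, 0], 3.5, 0], [[-0.026, -0.0313, 0], 7.1, 0], [[-0.039, -0.0467, 0], 10.7, 0], [[-0.0517, -0.062, 0], 14.2, 0], [[-0.064, -0.077, 0], 17.6, 0]]'

```text
t: 15.03
tool_pos: [511.4, 110.9, 231.4]
eef_rot: [[0.573, -0.82, 0.0], [-0.82, -0.573, 0.0], [-0.0, -0.0, -1.0]]
wrist_force: [-0.2, -0.3, -3.9]
opening: 10.9
grip_force: 58.4
```

Request:
move_arm --steps '[[[-0.016, -0.01, 0], 3.4, 0], [[-0.0313, -0.02, 0], 6.6, 0], [[-0.046, -0.0295, 0], 9.7, 0], [[-0.06, -0.0385, 0], 12.6, 0], [[-0.0735, -0.047, 0], 15.4, 0]]'

```text
t: 15.45
tool_pos: [507.5, 198.0, 231.2]
eef_rot: [[0.335, -0.942, -0.0], [-0.942, -0.335, 0.0], [-0.0, 0.0, -1.0]]
wrist_force: [0.7, -0.5, -3.1]
opening: 10.9
grip_force: 58.4
```

Request:
move_arm --steps '[[[-0.014, -0.0043, 0], 2.6, 0], [[-0.027, -0.0083, 0], 5, 0], [[-0.039, -0.012, 0], 7.2, 0], [[-0.0495, -0.0152, 0], 9.1, 0], [[-0.0587, -0.018, 0], 10.8, 0]]'

```text
t: 15.87
tool_pos: [504.7, 259.1, 231.2]
eef_rot: [[0.153, -0.988, -0.0], [-0.988, -0.153, 0.0], [-0.0, 0.0, -1.0]]
wrist_force: [0.8, 0.3, -4.1]
opening: 10.8
grip_force: 58.4
```

Request:
move_arm --steps '[[[-0.0083, -0.001, 0], 1.5, 0], [[-0.015, -0.0017, 0], 2.7, 0], [[-0.0205, -0.0023, 0], 3.7, 0], [[-0.0245, -0.0027, 0], 4.3, 0], [[-0.027, -0.003, 0], 4.9, 0]]'

```text
t: 16.28
tool_pos: [503.7, 285.7, 231.2]
eef_rot: [[0.07, -0.998, -0.0], [-0.998, -0.07, -0.0], [0.0, 0.0, -1.0]]
wrist_force: [0.1, -0.2, -4.1]
opening: 11.0
grip_force: 58.4
```

Run:
```python
from h import *
s=bot.sense(); R=s["eef_rot"]; print(s["t"],s["tool_pos"],np.degrees(np.arctan2(R[1][1],R[0][1])),s["opening"],s["grip_force"],s["wrist_force"],s["ft_torque"])
for n in("side","top"):
  a=bot.camera(n)
  for t in ["dish","ball_center","dish_tab","board"]: print(n,t,[(np.round(x["location"]),round(x["confidence"],2)) for x in bot.landmark_of(a,t)[:2]])
```

```text
16.2833 [503.68187152 285.72741435 231.19934146] -176.00489156896953 10.957248439491424 58.426313996315 [ 0.09409926 -0.1573567  -4.0523312 ] [-0.08883434 -0.03049342  0.01144521]
side dish [(array([505., 284., 123.]), 0.83)]
side ball_center [(array([ 518., -404.,   18.]), 0.55)]
side dish_tab [(array([608., 290., 149.]), 0.9)]
side board [(array([501., 288.,  -3.]), 0.82)]
top dish [(array([502., 291., 124.]), 0.86)]
top ball_center [(array([ 513., -406.,   20.]), 0.63), (array([506., 284., 154.]), 0.62)]
top dish_tab [(array([606., 295., 144.]), 0.66), (array([506., 284., 130.]), 0.17)]
top board [(array([503., 286.,   4.]), 0.74)]
```

Request:
move_arm --steps '[[[0, 0, 0.001], 0, 0], [[0, 0, 0.003], 0, 0], [[0, 0, 0.0065], 0, 0], [[0, 0, 0.011], 0, 0], [[0, 0, 0.0165], 0, 0]]'

```text
t: 17.2
tool_pos: [503.9, 285.3, 214.3]
eef_rot: [[0.07, -0.998, 0.0], [-0.998, -0.07, 0.0], [-0.0, -0.0, -1.0]]
wrist_force: [0.9, -0.2, -3.6]
opening: 10.6
grip_force: 58.4
```

Request:
move_arm --steps '[[[0, 0, 0.006], 0, 0], [[0, 0, 0.0125], 0, 0], [[0, 0, 0.0185], 0, 0], [[0, 0, 0.0245], 0, 0], [[0, 0, 0.03], 0, 0]]'

```text
t: 17.62
tool_pos: [503.8, 285.2, 183.9]
eef_rot: [[0.07, -0.998, -0.0], [-0.998, -0.07, -0.0], [0.0, 0.0, -1.0]]
wrist_force: [-0.6, -0.0, -3.2]
opening: 11.0
grip_force: 58.4
```

Request:
move_arm --steps '[[[0, 0, 0.0055], 0, 0], [[0, 0, 0.01], 0, 0], [[0, 0, 0.0135], 0, 0], [[0, 0, 0.0155], 0, 0], [[0, 0, 0.0165], 0, 0]]'

```text
t: 18.03
tool_pos: [503.9, 285.2, 168.0]
eef_rot: [[0.07, -0.998, -0.0], [-0.998, -0.07, -0.0], [0.0, 0.0, -1.0]]
wrist_force: [0.4, 0.2, -3.2]
opening: 11.1
grip_force: 58.4
```

Request:
move_arm --steps '[[[0, 0, 0], 0, 0], [[0, 0, 0], 0, 0], [[0, 0, 0], 0, 0], [[0, 0, 0], 0, 0], [[0, 0, 0], 0, 0]]'

```text
t: 18.45
tool_pos: [504.0, 285.3, 168.5]
eef_rot: [[0.07, -0.998, 0.0], [-0.998, -0.07, 0.0], [-0.0, -0.0, -1.0]]
wrist_force: [0.3, -0.4, -4.0]
opening: 10.7
grip_force: 58.4
```

Run:
```python
from h import *
s=bot.sense(); R=s["eef_rot"]; print(s["t"],s["tool_pos"],np.degrees(np.arctan2(R[1][1],R[0][1])),s["grip_force"],s["wrist_force"])
P={}
for n in("side","top"):
  a=P[n]=bot.camera(n)
  for t in ["dish","ball_center","dish_tab","switch_tip"]: print(n,t,[(np.round(x["location"]),round(x["confidence"],2)) for x in bot.landmark_of(a,t)[:2]])
im=np.hstack([cv2.resize(P["side"]["color"][130:280,200:350],(400,400)),cv2.resize(P["top"]["color"][140:260,200:320],(400,400))]); im=np.clip(im*1.5,0,255).astype(np.uint8); save(im,"fin.png")
```

```text
18.45 [503.98555668 285.34317823 168.48892278] -175.9764614001668 58.4095823764801 [ 0.34870717 -0.37910234 -3.99269588]
side dish [(array([506., 283.,  59.]), 0.84), (array([485., -37.,   2.]), 0.69)]
side ball_center [(array([ 514., -404.,   19.]), 0.61), (array([506., 286.,  84.]), 0.6)]
side dish_tab [(array([606., 290.,  86.]), 0.67)]
side switch_tip [(array([ 309., -402.,   87.]), 0.69), (array([514., -45.,  89.]), 0.57)]
top dish [(array([503., 288.,  60.]), 0.7), (array([512., -41.,  85.]), 0.38)]
top ball_center [(array([503., 284.,  90.]), 0.6), (array([ 513., -406.,   17.]), 0.42)]
top dish_tab [(array([608., 295.,  84.]), 0.61)]
top switch_tip [(array([ 315., -406.,   88.]), 0.49), (array([512., -45.,  86.]), 0.38)]
```

View pics/fin.png

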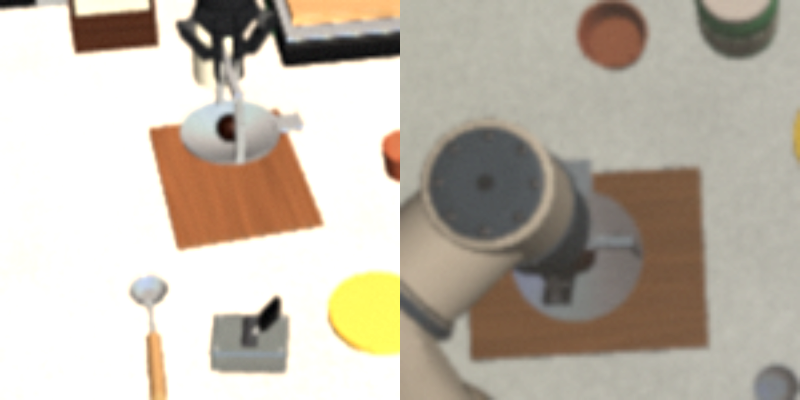

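The final picture shows the dish level over the board at (230,130) side and (578,255) top. The tab points away from the robot, the ball is centred, and the switch is still off at (265,315).

```bash
python3 -c "
from plant import bot
print(bot.hand_in())"
```

```text
the job is handed in; nothing more can be done
None
```

The job is handed in (no verdict came back): the switch is fully off, and the dish is held level and still, centred about 5 cm over the board, with its tab pointing away from the robot and the ball in the middle.

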